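# Clamp a plaster moulding in the thumbwheel vice

### The arm

A 7-joint arm with a two-finger parallel gripper is mounted at the origin on the work surface. World frame = base frame: x ahead of the robot, y to its left, z up, the work surface at z = 0. Lengths are in m, angles in rad, forces in N, time in s.
With the tool pointing down it reaches from about 0.4 to 0.85 m from the base axis. Payload 6.9 kg.
Tool frame: the origin (TCP) lies midway between the tips of the shut fingers; the grasp point (between the pads) lies 19 mm behind it; z points along the fingers, y is the line along which they close (so a half turn about z gives the same grasp; the last joint's range is limited). The gripper opens to 85 mm and grips with 20 to 120 N. Pads are 22 mm wide; open, the fingers measure 114 mm over their backs; the gripper's body (76 mm by 85 mm) begins 54 mm behind the grasp point. The pads swing forward as they close: fully open they stand 13 mm farther back than shut.
Start: joints at [-1.175, 0.507, -0.238, 1.5, 0.126, 1.149, -0.155], TCP at [0.179, 0.599, 0.231] pointing down, gripper open.
Joint ranges: [-3.08, 3.08], [-0.24, 2.05], [-1.43, 1.35], [0, 2.5], [-1.52, 4.66], [0.17, 1.96], [-2.89, 2.89]. Speed limits (rad/s): [2.39, 2.39, 3.14, 3.14, 3.14, 3.14, 3.14].

### API

Orientations are given as [roll, pitch, yaw] about the fixed x, y, z axes, in that order (R = Rz(yaw) Ry(pitch) Rx(roll)).
In Python, from plant import r gives the robot as it stands.
- The arm moves only by the tool drive_tool, never from a script. Its argument "targets" is a list that holds one entry, the list of rows, each a list of 7 numbers: the shift along the tool's x, y, z in m, then the turn, a rotation vector about the tool's x, y, z in degrees, then the opening, from 0 (shut) to 1 (fully open). In form: [[[tx, ty, tz, wx, wy, wz, claw], ...]]. A call has 1 to 10 rows; each row shifts and turns the commanded pose from where the row before left it, along the tool's axes as they then stand; what a row does not reach is not made up. A row lasts 1/10 s, in which the tool goes at most 50 mm and 8.59 degrees, less where a joint would pass 70% of its speed; a pose out of reach is approached as far as the arm can. A call with a gripper value outside its range is refused whole. The fingers move at their own pace and stop on an object; "force" is the grip in N (left out, the last holds). Time passes only in rows, so rows that do not move let the fingers close. It gives the time, the measured TCP pose, the force, the opening and the grip force at its end, in the units of the state.
- r.observe(): the state, without advancing time (a new reading comes with each control period).
- r.capture(name): name is "scene" or "top"; returns (picture, depth): 420x560x3 uint8, red, green, blue; 420x560 float32, m along the optical axis (not along the pixel's ray), 0 where there is no reading.
- r.get_calibration(name): a dict with "mtx" (3x3 intrinsics, pixels), "world_to_cam" (4x4, takes a point from world to camera coordinates). Camera axes: x right, y down, z forward; pixel columns grow to the right and rows downward; lengths in m; the calibration is good to about 2 mm. A picture is of the moment at which its call begins. get_calibration takes no time and is no camera call.
- r.close_job(): hands the job in; it is judged then, once.
The state is a dict: "t": time; "qpos": joint angles; "dq": joint speeds; "joint_efforts": joint torques, N m; "ee_pos": TCP position; "tcp_rot": TCP orientation; "force": force on the tool from outside, world axes, zero at the start; "moment": the same for the moment, N m; "gripper_width": opening from 0.0 (shut) to 1.0 (fully open); "grip_force": force on a finger pad.
Only numpy, scipy, OpenCV 4.12 (cv2) and the standard library are available. Lean on these libraries where they do the work, as an engineer would, in place of code of your own. Each camera call takes 0.05 s, during which the arm holds its last target. There are 200 camera calls.

### The job

Lay the ribbed plaster block on the bed of the small trimming vice, ribs up, lengthwise between the jaw and the fence and about centred across the bed, and let go of it. Then close the vice with its thumbwheel only, rolling the top of the wheel towards the fence with a fingertip, until the jaw holds the block snug and square against the fence. Touch and press the wheel only lightly, do not push the jaw itself, leave the other things on the bench alone, and let go at the end.

Things in the scene. Friction and masses are not known exactly. Their poses are not given: they have to be found in the camera images.
- block: The work: rectangular white plaster moulding, 80 (own x) x 48 (own y) x 22 mm, with five low rounded ribs across its top (4 mm proud, seen only: fingers do not feel them). About 0.16 kg. Origin: centre of its underside; z up through the ribbed face.
- vice: Small fixed vice. Dark steel bed 230 x 80 x 12 mm, own x -140 to +90 mm, top face at z = 12 mm. Grey housing 80 x 64 mm over x = -140 to -60 mm, top at z = 50 mm, the thumbwheel in a slot in it. Origin: underside of the bed, mid-width; x is the closing direction, housing to fence. Clear bed between jaw and fence: 93 to 105 mm at the start; both long sides are open.
- fence: Fixed aluminium end stop of the vice, 20 x 70 x 30 mm, standing on the bed. Origin: at bed height (vice z = 12 mm) in the middle of the face that looks at the jaw (70 mm along vice x); axes as the vice.
- jaw: Sliding aluminium jaw, 18 x 64 x 28 mm, standing on the bed between housing and fence. Origin: at bed height, mid-width, in the face that looks at the fence; axes as the vice. Slides along vice x only, 10 mm towards the fence per radian of thumbwheel; stays where it is left.
- thumbwheel: Knurled steel wheel, 48 mm diameter, 12 mm wide, axis along own y = vice y, sunk in the housing: only its top 7 mm stand out. Origin: wheel centre. Stiff: about 2 N along the rim turns it, so a finger (friction 0.5 to 1) that presses under some 4 N slides over it; stays where it is left. When the block is tight the wheel stops and the finger slips. Over 20 N of press harms it.
- wheel_top (a point): Top of the thumbwheel's rim (fixed to the vice, 100 mm behind its origin along vice x, 57 mm above the bench). A fingertip rolls the wheel by pressing here (6 to 10 N do) and dragging along vice +x, about 20 mm a stroke. The mount is rigid: touch it slower than 15 mm/s and stop on force, or the touch alone passes 20 N.
- rosette: Bystander: round white plaster rosette, 80 mm diameter, 24 mm high; origin centre of underside.
- jar: Bystander: black jar, 72 mm diameter, 105 mm high; origin centre of underside.
- brush: Bystander: brush lying on the bench beyond the work; origin under its middle.
- tub: Bystander: white bowl, 110 mm diameter, 70 mm high; origin centre of underside.
- baluster: Bystander: small plaster baluster, 66 mm foot, 80 mm high; origin centre of underside.
There are look-alikes about, which are no part of the job. What is shaped like the vice but yellow is not meant.

How it is judged:
By the outcome, as a careful person would: the job done as asked, in the order asked, and still so for the second after the job is handed in, with the robot touching nothing.
It also fails if it takes over 72 s, if anything falls off the work surface, if the arm or the gripper's body presses on something with over 40 N, if the wrist force passes 120 N, or if a joint passes its speed limit or range.

## Working session

There is one attempt and no reset: what is moved stays moved. The work goes in short steps, Python scripts to look and compute and a tool call to move; the robot and the scene stay as the last step left them, time stands still between calls to the robot, and variables do not carry over. Pictures are saved under pics/ and viewed, at most 10 in all, crops included, and the job is handed in when it is done.

Besides the shell and the picture viewer there is one more tool, called as name(argument=value, ...) on one line, values as JSON. drive_tool: Moves the arm, as the interface text tells. Its arguments: {"type":"object","properties":{"targets":{"type":"array","items":{"type":"array","items":{"type":"array","items":{"type":"number"}}}},"force":{"type":"number"}},"required":["targets"]}

```bash
mkdir -p pics; python3 - <<'E'
from plant import r
import cv2,numpy as np
for n in("scene","top"):
    p,d=r.capture(n); cv2.imwrite(f"pics/{n}0.png",p[...,::-1]); np.savez(f"{n}0.npz",p=p,d=d,**r.get_calibration(n))
    c=r.get_calibration(n);print(n,np.round(c["mtx"],1).tolist(),np.round(c["world_to_cam"],3).tolist())
print({k:np.round(v,3) for k,v in r.observe().items()})
E
```

```text
scene [[466.1, 0.0, 284.4], [0.0, 466.1, 212.7], [0.0, 0.0, 1.0]] [[-0.135, 0.991, -0.02, 0.08], [0.531, 0.055, -0.846, -0.219], [-0.837, -0.125, -0.533, 1.737], [0.0, 0.0, 0.0, 1.0]]
top [[538.8, 0.0, 276.5], [0.0, 538.8, 208.4], [0.0, 0.0, 1.0]] [[-0.019, -1.0, 0.001, -0.012], [-0.99, 0.019, -0.142, 0.545], [0.142, -0.003, -0.99, 1.531], [0.0, 0.0, 0.0, 1.0]]
{'t': np.float64(0.1), 'qpos': array([-1.176,  0.508, -0.238,  1.501,  0.126,  1.149, -0.155]), 'dq': array([ 0.001, -0.003, -0.   , -0.002,  0.002, -0.   , -0.   ]), 'joint_efforts': array([-6.0000e-03, -6.2183e+01, -2.1950e+00, -2.5020e+01,  1.2000e-02,
        8.0000e-03,  0.0000e+00]), 'ee_pos': array([0.179, 0.598, 0.231]), 'tcp_rot': array([-3.14 ,  0.   ,  2.852]), 'force': array([ 0.907,  0.996, -0.527]), 'moment': array([-0.035, -0.018, -0.012]), 'grip_force': np.float64(0.0), 'gripper_width': np.float64(1.0)}
```

View pics/scene0.png

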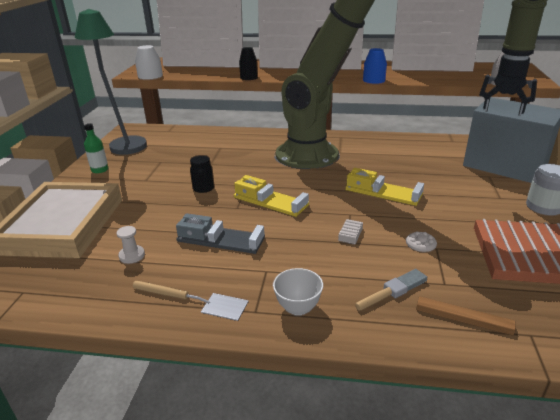

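View pics/top0.png

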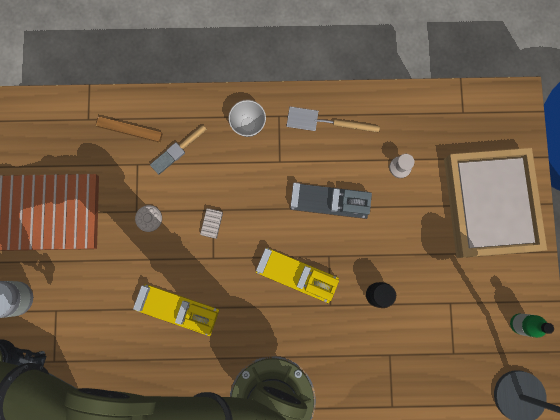

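The pictures show the candidates for the block: the ribbed white block at top (211,223) / scene (350,231), and the round rosette at (148,217), which is not it. For the vice: the dark vice at top (330,200), and yellow vices at (298,275) and (176,310), which are not meant. I choose the ribbed block and the dark vice, and check them in one close crop.

```bash
cat > h.py <<'E'
import numpy as np,cv2
def ray(c,uv,z):
    T=c["world_to_cam"];R=T[:3,:3];o=-R.T@T[:3,3]
    d=R.T@np.linalg.inv(c["mtx"])@np.array([uv[0],uv[1],1.]); return (o+d*(z-o[2])/d[2])
def cloud(c,d):
    v,u=np.mgrid[:d.shape[0],:d.shape[1]]
    P=np.linalg.inv(c["mtx"])@np.stack([u*d,v*d,d]).reshape(3,-1); T=c["world_to_cam"]
    return (T[:3,:3].T@(P-T[:3,3:])).T.reshape(*d.shape,3)
E
python3 - <<'E'
from h import *
c=np.load("top0.npz");p=c["p"];d=c["d"];W=cloud(c,d)
cv2.imwrite("pics/crop0.png",cv2.resize(p[170:250,190:390,::-1],None,fx=4,fy=4,interpolation=cv2.INTER_CUBIC))
print("bench z",np.median(W[240:250,200:260,2]), "depth noise",W[240:250,200:260,2].std())
def rect(m,z,off):
    n,l,s,_=cv2.connectedComponentsWithStats(m.astype(np.uint8));i=1+s[1:,4].argmax()
    pts=cv2.findContours((l==i).astype(np.uint8),0,2)[0][0].reshape(-1,2)+off
    w=np.array([ray(c,q,z)[:2] for q in pts],np.float32)
    print(s[i],cv2.minAreaRect(w*1000)); return l==i
# block: height mask
b=W[200:245,192:232,2]; rect(b>.012,.022,(192,200))
V=W[170:230,280:385]; rect(V[...,2]>.006,.012,(280,170))
for nm,lo,hi in(("high",.034,.048),("house",.046,.2)):
  pass
for y0 in range(0,105,3): print(280+y0,np.round(np.nanmax(V[:,y0:y0+3,2]),3),end="; ")
E
```

```text
bench z 0.0009538560916570185 depth noise 0.09182042225964296
[  8   9  23  30 455] ((507.4872131347656, 169.72071838378906), (49.33393096923828, 80.67029571533203), 76.02310943603516)
[   9   11   83   40 2100] ((569.6842651367188, -179.7545928955078), (244.744384765625, 90.08126068115234), 81.97307586669922)
280 1.593; 283 0.012; 286 1.593; 289 0.047; 292 0.05; 295 1.593; 298 1.593; 301 0.022; 304 0.021; 307 1.593; 310 0.02; 313 0.019; 316 1.593; 319 1.593; 322 1.593; 325 0.021; 328 1.593; 331 1.593; 334 1.593; 337 1.593; 340 1.593; 343 0.057; 346 1.593; 349 1.593; 352 0.059; 355 1.593; 358 1.593; 361 0.059; 364 0.056; 367 1.593; 370 1.593; 373 0.013; 376 0.012; 379 0.011; 382 1.593;
```

View pics/crop0.png

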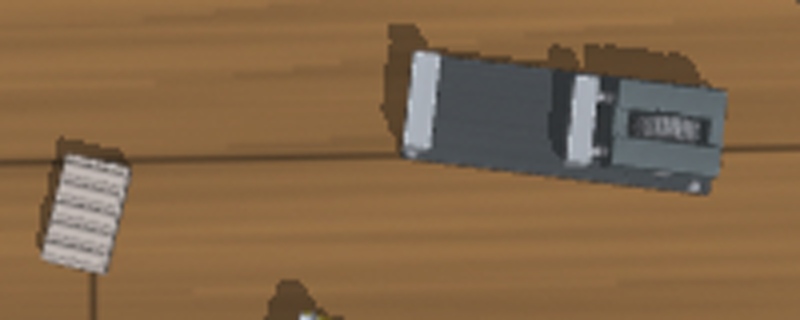

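The crop confirms them: the block at crop (86,213) is rectangular with ribs across it, and the vice is dark. Its fence is at crop (422,102), jaw at (582,120), wheel at (670,126) and housing to the right, so vice +x runs left, towards world +y.

```bash
python3 - <<'E'
from h import *
c=np.load("top0.npz");p=c["p"];W=cloud(c,c["d"])
S=8
def rect(m,z,off,name):
    n,l,s,_=cv2.connectedComponentsWithStats(m.astype(np.uint8));
    for i in range(1,n):
        if s[i,4]<40*S*S: continue
        pts=cv2.findContours((l==i).astype(np.uint8),0,1)[0][0].reshape(-1,2)
        w=np.array([ray(c,(q+.5)/S-.5+off,z)[:2] for q in pts],np.float32)
        R=cv2.minAreaRect(w*1000);print(name,np.round(R[0],1),np.round(R[1],1),round(R[2],1),np.round(cv2.boxPoints(R)).tolist())
def up(x0,x1,y0,y1): return cv2.resize(p[y0:y1,x0:x1],None,fx=S,fy=S,interpolation=cv2.INTER_CUBIC).astype(int)
a=up(280,385,170,230)
h=cv2.cvtColor(a.clip(0,255).astype(np.uint8),cv2.COLOR_RGB2HSV)
br=a.min(2)
rect((br>125),.041,np.array([280,170]),"fence/jaw z41")
b=a[...,2]-a[...,0]
rect(b>-2,.012,np.array([280,170]),"vice")
rect((b>-2)&(br>75)&(br<125),.05,np.array([280,170]),"house")
a=up(192,232,200,245)
for z in(.022,.026):rect(a.min(2)>115,z,np.array([192,200]),"block")
# dots
for uv in((300,187),(330,200),(357,201)):print(uv,p[uv[1],uv[0]])
E
```

```text
fence/jaw z41 [584.3 -77.6] [20.5 71.9] 82.0 [[547.0, -83.0], [618.0, -93.0], [621.0, -73.0], [550.0, -62.0]]
fence/jaw z41 [ 567.3 -196.7] [24.  65.8] 83.4 [[533.0, -205.0], [599.0, -212.0], [601.0, -189.0], [536.0, -181.0]]
vice [ 570.3 -184.3] [234.6  80.4] 82.0 [[514.0, -295.0], [594.0, -306.0], [626.0, -74.0], [547.0, -63.0]]
house [ 563.6 -197.8] [31.4 72.1] 81.2 [[526.0, -208.0], [597.0, -219.0], [602.0, -188.0], [530.0, -177.0]]
house [ 556.8 -254.6] [79.7 69.5] 82.2 [[517.0, -289.0], [586.0, -299.0], [597.0, -220.0], [528.0, -210.0]]
block [507.9 169.9] [49.1 81. ] 76.1 [[463.0, 156.0], [541.0, 136.0], [553.0, 184.0], [474.0, 203.0]]
block [507.4 169.4] [48.9 80.8] 76.1 [[462.0, 155.0], [541.0, 136.0], [552.0, 183.0], [474.0, 203.0]]
(300, 187) [73 78 82]
(330, 200) [51 54 56]
(357, 201) [113 116 121]
```

drive_tool(targets=[[[-0.036,-0.026,0,0,0,0,1],[-0.036,-0.026,0,0,0,0,1],[-0.036,-0.026,0,0,0,0,1],[-0.036,-0.026,0,0,0,0,1],[-0.036,-0.026,0,0,0,0,1],[-0.036,-0.026,0,0,0,0,1],[-0.036,-0.026,0,0,0,0,1],[-0.036,-0.026,0,0,0,0,1],[-0.036,-0.026,0,0,0,0,1],[-0.036,-0.026,0,0,0,0,1]]])

```text
t: 1.1
ee_pos: [0.45, 0.2452, 0.2311]
tcp_rot: [-3.141, -0.0, 2.852]
force: [0.6, 0.3, 0.0]
gripper_width: 1.001
grip_force: 0.0
```

```bash
cat > go.py <<'E'
import sys,numpy as np
from scipy.spatial.transform import Rotation as Ro
from plant import r
x,y,z,yaw=map(float,sys.argv[1:5])
s=r.observe();R=Ro.from_euler("xyz",s["tcp_rot"])
d=R.inv().apply(np.array([x,y,z])-s["ee_pos"]);w=(R.inv()*Ro.from_euler("xyz",[180,0,yaw],degrees=True)).as_rotvec(degrees=True)
print("t",s["t"],"pos",np.round(s["ee_pos"],4),"rot",np.round(np.degrees(s["tcp_rot"]),1),"F",np.round(s["force"],1),"w",s["gripper_width"],"gf",s["grip_force"]);print("shift mm",np.round(d*1000,1),"turn",np.round(w,1),"q",np.round(s["qpos"],2))
E
python3 go.py .5077 .1697 .10 166.1
```

```text
t 1.1 pos [0.45   0.2452 0.2311] rot [-180.    -0.   163.4] F [0.6 0.3 0. ] w 1.0013957682240904 gf 0.0
shift mm [-76.9 -55.8 131.1] turn [-0.  -0.  -2.7] q [-0.44  0.33 -0.15  1.79  0.06  1.02  0.67]
```

drive_tool(targets=[[[-0.026,-0.019,0.02,0,0,0,1],[-0.026,-0.019,0.03,0,0,0,1],[-0.025,-0.018,0.03,0,0,0,1],[0,0,0.03,0,0,-2.7,1],[0,0,0.02,0,0,0,1],[0,0,0,0,0,0,1]]])

```text
t: 1.7
ee_pos: [0.5052, 0.1702, 0.0985]
tcp_rot: [-3.138, -0.005, 2.898]
force: [-0.9, -0.3, -0.4]
gripper_width: 1.002
grip_force: 0.0
```

```bash
python3 go.py .5077 .1697 .003 166.1; python3 - <<'E'
from plant import r
import cv2,numpy as np
a,_=r.capture("top");b,_=r.capture("scene")
f=lambda p,y,x:cv2.resize(p[y:y+100,x:x+100,::-1],None,fx=4,fy=4,interpolation=cv2.INTER_CUBIC)
cv2.imwrite("pics/g1.png",np.hstack([f(a,170,165),f(b,170,300)]))
E
```

```text
t 1.7 pos [0.5052 0.1702 0.0985] rot [-179.8   -0.3  166.1] F [-0.9 -0.3 -0.4] w 1.0020148878845763 gf 0.0
shift mm [-3.   0.4 95.5] turn [-0.2 -0.3 -0. ] q [-0.29  0.52 -0.12  1.91  0.09  0.72  0.87]
```

View pics/g1.png

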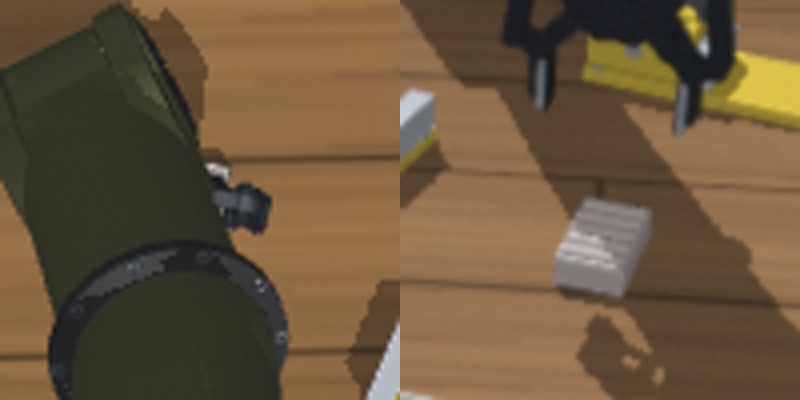

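The scene crop shows the open fingers at (540,80) and (685,105) astride the block at (605,250). The wrist hides it in the top view. I go down and grip.

drive_tool(targets=[[[-0.003,0,0.025,0,0,0,1],[0,0,0.025,0,0,0,1],[0,0,0.025,0,0,0,1],[0,0,0.01,0,0,0,1],[0,0,0.01,0,0,0,1],[0,0,0,0,0,0,1],[0,0,0,0,0,0,0.5],[0,0,0,0,0,0,0.4],[0,0,0,0,0,0,0.4],[0,0,0,0,0,0,0.4]]], force=35)

```text
t: 2.8
ee_pos: [0.5106, 0.1707, 0.0073]
tcp_rot: [3.141, 0.001, 2.899]
force: [-1.7, -0.3, 5.5]
gripper_width: 0.55
grip_force: 35.9
```

drive_tool(targets=[[[0,0,0,0,0,0,0.3],[0,0,0,0,0,0,0.3],[0,0,0,0,0,0,0.3],[0,0,0,0,0,0,0.3],[0,0,0,0,0,0,0.3]]])

```text
t: 3.3
ee_pos: [0.5106, 0.1707, 0.0073]
tcp_rot: [3.141, 0.001, 2.899]
force: [-0.6, -1.0, 5.9]
gripper_width: 0.549
grip_force: 35.9
```

drive_tool(targets=[[[0,0,-0.01,0,0,0,0.3],[0,0,-0.02,0,0,0,0.3],[0,0,-0.03,0,0,0,0.3],[0,0,-0.03,0,0,0,0.3],[0,0,-0.03,0,0,0,0.3],[0,0,0,0,0,0,0.3]]])

```text
t: 3.9
ee_pos: [0.5121, 0.1712, 0.1307]
tcp_rot: [3.138, 0.006, 2.899]
force: [0.5, 0.5, -0.8]
gripper_width: 0.552
grip_force: 37.2
```

```bash
python3 go.py .573 -.157 .12 82.0
```

```text
t 3.9 pos [0.5121 0.1712 0.1307] rot [179.8   0.3 166.1] F [ 0.5  0.5 -0.8] w 0.5520173723967645 gf 37.19595015048981
shift mm [-138.  -303.9   10.3] turn [ 0.4  0.1 84.1] q [-0.28  0.48 -0.13  1.87  0.08  0.79  0.87]
```

drive_tool(targets=[[[-0.007,-0.015,0,0,0,0,0.3],[-0.015,-0.033,0,0,0,0,0.3],[-0.018,-0.039,0,0,0,0,0.3],[-0.018,-0.039,0,0,0,0,0.3],[-0.018,-0.039,0,0,0,0,0.3],[-0.018,-0.039,0,0,0,0,0.3],[-0.018,-0.039,0,0,0,0,0.3],[-0.015,-0.033,0,0,0,0,0.3],[-0.008,-0.019,0,0,0,0,0.3],[-0.003,-0.009,0,0,0,0,0.3]]])

```text
t: 4.9
ee_pos: [0.5702, -0.1607, 0.1255]
tcp_rot: [-3.14, -0.001, 2.895]
force: [-0.0, 0.9, -1.1]
gripper_width: 0.551
grip_force: 37.1
```

drive_tool(targets=[[[0,0,0,0,0,8.4,0.3],[0,0,0,0,0,8.4,0.3],[0,0,0,0,0,8.4,0.3],[0,0,0,0,0,8.4,0.3],[0,0,0,0,0,8.4,0.3],[0,0,0,0,0,8.4,0.3],[0,0,0,0,0,8.4,0.3],[0,0,0,0,0,8.4,0.3],[0,0,0,0,0,8.4,0.3],[0,0,0,0,0,8.4,0.3]]])

```text
t: 5.9
ee_pos: [0.5705, -0.1559, 0.1259]
tcp_rot: [-3.14, -0.001, 1.429]
force: [-0.3, 0.7, -1.9]
gripper_width: 0.551
grip_force: 37.1
```

drive_tool(targets=[[[0,0,0,0,0,0,0.3],[0,0,0,0,0,0,0.3]]])

```text
t: 6.1
ee_pos: [0.5707, -0.1565, 0.126]
tcp_rot: [-3.141, -0.0, 1.438]
force: [-1.1, 0.5, -1.9]
gripper_width: 0.553
grip_force: 37.2
```

```bash
python3 go.py .573 -.157 .07 82.0;  python3 - <<'E'
from plant import r
import cv2,numpy as np
a,ad=r.capture("top");b,bd=r.capture("scene")
for n,p,d in(("top",a,ad),("scene",b,bd)): np.savez(f"{n}2.npz",p=p,d=d,**r.get_calibration(n))
f=lambda p,y,x:cv2.resize(p[y:y+110,x:x+100,::-1],None,fx=4,fy=4,interpolation=cv2.INTER_CUBIC)
cv2.imwrite("pics/g2.png",np.hstack([f(a,150,275),f(b,165,170)]))
E
```

```text
t 6.1 pos [ 0.5707 -0.1565  0.126 ] rot [-180.    -0.    82.4] F [-1.1  0.5 -1.9] w 0.552846210967986 gf 37.150556445121765
shift mm [-0.2  2.4 56. ] turn [-0.  -0.   0.4] q [ 0.04  0.57  0.3   1.74 -0.21  0.87  0.3 ]
```

View pics/g2.png

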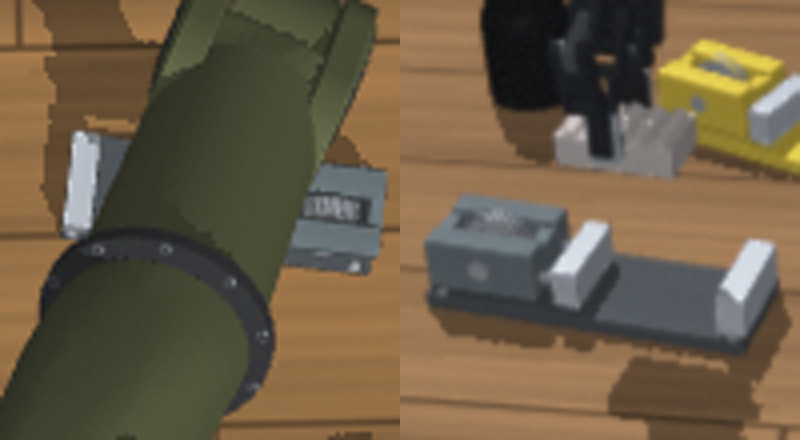

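The block hangs level and parallel to the vice: bottom edge at crop (556,166) to (672,178), finger at (603,150), so it sits slightly fence-ward of the fingers. I'll compute the offset by rays.

```bash
python3 - <<'E'
from h import *
c=np.load("scene2.npz");W=cloud(c,c["d"])
ex=np.array([.139,.990]);ey=np.array([-.990,.139]);O=np.array([.5725,-.1565])
f=lambda u,v:(170+(u-400)/4-.375,165+v/4-.375)
for n,u,v,z in(("blk L bot",556,166,.1187),("blk R bot",672,178,.1187),("blk L top",556,145,.1407),("blk R top",674,157,.1407),("jaw face bot",583,308,.012),("fence face bot",717,333,.012),("fence face top",720,292,.042),("jaw face top",579,272,.040)):
    w=ray(c,f(u,v),z)[:2]-O; print(n,np.round([w@ex*1000,w@ey*1000],1))
t=np.array([.5707,-.1565])-O;print("tcp",t@ex*1000,t@ey*1000)
# depth points on block
m=(W[...,2]>.136)&(W[...,2]<.15)&(np.abs(W[...,0]-.57)<.06)&(np.abs(W[...,1]+.157)<.08)&(c["p"].min(2)>110)
q=(W[m][:,:2]-O);a=q@ex*1000;b=q@ey*1000;print(m.sum(),np.percentile(a,[0,2,50,98,100]),np.percentile(b,[0,2,98,100]))
E
```

```text
blk L bot [-36.  -23.4]
blk R bot [ 42.2 -19.1]
blk L top [-29.4 -32.5]
blk R top [ 48.8 -28.4]
jaw face bot [-26.  -29.6]
fence face bot [ 71.  -34.1]
fence face top [ 73.3 -29.1]
jaw face top [-26.7 -27.7]
tcp -0.2502000000000033 1.7820000000000236
202 [-35.8316532  -33.22959316  19.24611997  42.00689304  42.90890692] [-26.30502211 -24.51035003  18.78139474  25.12935183]
```

drive_tool(targets=[[[0.009,0.001,0,0,0,0.4,0.3],[0.01,0.001,0.01,0,0,0,0.3],[0,0,0.02,0,0,0,0.3],[0,0,0.02,0,0,0,0.3],[0,0,0.02,0,0,0,0.3],[0,0,0.015,0,0,0,0.3],[0,0,0.01,0,0,0,0.3],[0,0,0,0,0,0,0.3],[0,0,0,0,0,0,0.3]]])

```text
t: 7.1
ee_pos: [0.5758, -0.139, 0.0314]
tcp_rot: [3.142, -0.0, 1.426]
force: [-0.4, 0.2, -0.8]
gripper_width: 0.548
grip_force: 37.1
```

```bash
python3 go.py .5751 -.1382 .0193 82.0;  python3 - <<'E'
from plant import r
import cv2,numpy as np
b,bd=r.capture("scene")
np.savez("scene3.npz",p=b,d=bd,**r.get_calibration("scene"))
cv2.imwrite("pics/g3.png",cv2.resize(b[190:260,165:275,::-1],None,fx=7,fy=7,interpolation=cv2.INTER_CUBIC))
E
```

```text
t 7.1 pos [ 0.5758 -0.139   0.0314] rot [180.   -0.   81.7] F [-0.4  0.2 -0.8] w 0.5475240252224627 gf 37.10086762905121
shift mm [ 0.6 -0.8 12.1] turn [ 0.  -0.  -0.3] q [ 0.04  0.69  0.25  1.82 -0.26  0.66  0.3 ]
```

View pics/g3.png

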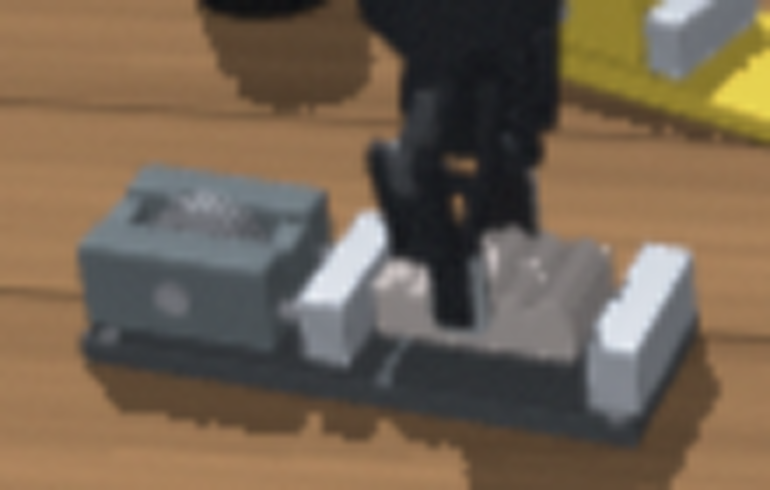

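The block hangs between jaw (345,340) and fence (600,370), parallel to them, with a gap at both ends. I lower it gently.

drive_tool(targets=[[[0,0,0.004,0,0,0,0.3],[0,0,0.004,0,0,0,0.3],[0,0,0.002,0,0,0,0.3],[0,0,0.001,0,0,0,0.3],[0,0,0,0,0,0,0.3],[0,0,0,0,0,0,0.3]]])

```text
t: 7.75
ee_pos: [0.5756, -0.1393, 0.0203]
tcp_rot: [3.142, 0.0, 1.426]
force: [-0.3, -0.5, -1.7]
gripper_width: 0.55
grip_force: 37.1
```

drive_tool(targets=[[[0,0,0.001,0,0,0,0.3],[0,0,0.001,0,0,0,0.3],[0,0,0,0,0,0,0.3]]])

```text
t: 8.05
ee_pos: [0.5757, -0.1393, 0.0194]
tcp_rot: [3.141, -0.0, 1.426]
force: [-1.5, 1.0, 8.3]
gripper_width: 0.55
grip_force: 38.2
```

drive_tool(targets=[[[0,0,0,0,0,0,0.6],[0,0,0,0,0,0,0.7],[0,0,0,0,0,0,0.8],[0,0,0,0,0,0,0.8],[0,0,-0.005,0,0,0,0.8],[0,0,-0.015,0,0,0,0.8],[0,0,-0.03,0,0,0,0.8],[0,0,-0.04,0,0,0,0.8],[0,0,-0.03,0,0,0,0.8]]])

```text
t: 8.95
ee_pos: [0.5759, -0.1395, 0.1407]
tcp_rot: [3.14, 0.0, 1.426]
force: [0.7, -0.2, -0.1]
gripper_width: 0.796
grip_force: 0.0
```

```bash
python3 go.py .5575 -.2635 .09 82.0
```

```text
t 8.95 pos [ 0.5759 -0.1395  0.1407] rot [179.9   0.   81.7] F [ 0.7 -0.2 -0.1] w 0.7962667875503017 gf 0.0
shift mm [-125.3   -0.3   50.7] turn [ 0.1  0.  -0.3] q [ 0.    0.56  0.31  1.72 -0.21  0.9   0.25]
```

drive_tool(targets=[[[-0.01,0,0,0,0,0,0.4],[-0.025,0,0,0,0,0,0],[-0.03,0,0,0,0,0,0],[-0.03,0,0,0,0,0,0],[-0.02,0,0,0,0,0,0],[-0.01,0,0.01,0,0,0,0],[0,0,0.02,0,0,0,0],[0,0,0.02,0,0,0,0],[0,0,0.01,0,0,0,0],[0,0,0,0,0,0,0]]], force=20)

```text
t: 9.95
ee_pos: [0.5565, -0.2617, 0.0762]
tcp_rot: [-3.138, -0.001, 1.427]
force: [-1.5, -0.3, 0.3]
gripper_width: -0.0
grip_force: 0.0
```

```bash
python3 go.py .5568 -.263 .06 82.0;  python3 - <<'E'
from plant import r
import cv2,numpy as np
a,_=r.capture("top");b,bd=r.capture("scene")
np.savez("scene4.npz",p=b,d=bd,**r.get_calibration("scene"))
f=lambda p,y,x:cv2.resize(p[y:y+90,x:x+100,::-1],None,fx=4,fy=4,interpolation=cv2.INTER_CUBIC)
cv2.imwrite("pics/g4.png",np.hstack([f(a,160,285),f(b,180,170)]))
E
```

```text
t 9.95 pos [ 0.5565 -0.2617  0.0762] rot [-1.798e+02 -1.000e-01  8.170e+01] F [-1.5 -0.3  0.3] w -0.00026035733333199836 gf 0.0
shift mm [-1.3  0.5 16.2] turn [-0.2 -0.1 -0.3] q [ 0.23  0.66  0.27  1.72 -0.24  0.8   0.47]
```

View pics/g4.png

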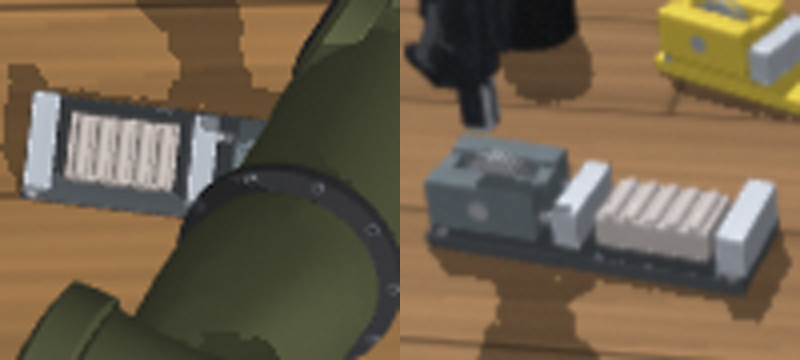

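The block lies on the bed between the jaws, about centred: top crop (122,150), with a gap at each end. The shut fingertip is at scene crop (483,125), above and just behind the wheel (500,158). I check the lateral alignment by rays, then touch slowly.

```bash
python3 - <<'E'
from h import *
c=np.load("scene4.npz")
ex=np.array([.139,.990]);ey=np.array([-.990,.139]);O=np.array([.5725,-.1565])
f=lambda u,v:(170+(u-400)/4-.375,180+v/4-.375)
for n,u,v,z in(("tip",483,124,.0762),("wheel mid",500,158,.055),("house corners",427,182,.05),("",452,135,.05),("",568,148,.05),("",543,192,.05)):
    w=ray(c,f(u,v),z)[:2]-O; print(n,np.round([w@ex*1000,w@ey*1000],1))
c=np.load("top0.npz")  # wheel in first top crop
for u,v,z in((630,126,.05),(708,126,.05),(668,114,.055),(668,140,.055)):
    w=ray(c,(190+u/4-.375,170+v/4-.375),z)[:2]-O; print(np.round([w@ex*1000,w@ey*1000],1))
E
```

```text
tip [-107.7    6.4]
wheel mid [-94.7  -0.5]
house corners [-133.9  -32.9]
 [-144.2   25.5]
 [-58.1  29.6]
 [-52.6 -24.9]
[-72.3   1.7]
[-128.4   -5.1]
[-98.1  -9.4]
[-100.     9.5]
```

drive_tool(targets=[[[0,0,0.003,0,0,0,0],[0,0,0.003,0,0,0,0],[0,0,0.003,0,0,0,0],[0,0,0.002,0,0,0,0],[0,0,0.001,0,0,0,0],[0,0,0.001,0,0,0,0],[0,0,0,0,0,0,0]]])

```text
t: 10.75
ee_pos: [0.5574, -0.2629, 0.0652]
tcp_rot: [-3.141, -0.0, 1.426]
force: [0.0, 0.9, -0.4]
gripper_width: -0.0
grip_force: 0.0
```

drive_tool(targets=[[[0,0,0.001,0,0,0,0],[0,0,0.001,0,0,0,0],[0,0,0.001,0,0,0,0],[0,0,0.001,0,0,0,0],[0,0,0.001,0,0,0,0],[0,0,0,0,0,0,0]]])

```text
t: 11.35
ee_pos: [0.5574, -0.2629, 0.0601]
tcp_rot: [-3.141, -0.0, 1.426]
force: [-0.2, 0.8, 0.6]
gripper_width: 0.002
grip_force: 0.0
```

drive_tool(targets=[[[0,0,0.001,0,0,0,0],[0,0,0.001,0,0,0,0],[0,0,0,0,0,0,0]]])

```text
t: 11.65
ee_pos: [0.5574, -0.2629, 0.0581]
tcp_rot: [-3.141, -0.0, 1.426]
force: [-0.5, 0.6, -0.8]
gripper_width: 0.001
grip_force: 0.0
```

drive_tool(targets=[[[0,0,0.001,0,0,0,0],[0,0,0,0,0,0,0]]])

```text
t: 11.85
ee_pos: [0.5575, -0.263, 0.0572]
tcp_rot: [-3.142, 0.0, 1.426]
force: [-0.2, 0.0, -0.2]
gripper_width: 0.001
grip_force: 0.0
```

drive_tool(targets=[[[0,0,0.001,0,0,0,0],[0,0,0,0,0,0,0]]])

```text
t: 12.05
ee_pos: [0.5576, -0.263, 0.057]
tcp_rot: [3.141, -0.0, 1.426]
force: [-1.6, 0.3, 6.0]
gripper_width: -0.003
grip_force: 2.9
```

drive_tool(targets=[[[0.001,0,0.0002,0,0,0,0],[0.002,0,0,0,0,0,0],[0.002,0,0,0,0,0,0]]])

```text
t: 12.35
ee_pos: [0.5581, -0.2595, 0.057]
tcp_rot: [3.14, 0.002, 1.425]
force: [-1.9, -2.4, 6.1]
gripper_width: 0.004
grip_force: 3.2
```

drive_tool(targets=[[[0.002,0,0,0,0,0,0],[0.002,0,0,0,0,0,0],[0.002,0,0,0,0,0,0]]])

```text
t: 12.65
ee_pos: [0.559, -0.2535, 0.057]
tcp_rot: [3.14, 0.002, 1.425]
force: [-1.7, -1.9, 6.3]
gripper_width: 0.004
grip_force: 3.2
```

drive_tool(targets=[[[0.002,0,0.0001,0,0,0,0],[0.002,0,0,0,0,0,0],[0.002,0,0,0,0,0,0],[0.002,0,0,0,0,0,0]]])

```text
t: 13.05
ee_pos: [0.5601, -0.2454, 0.0568]
tcp_rot: [3.141, 0.002, 1.425]
force: [-1.7, -1.7, 4.3]
gripper_width: -0.001
grip_force: 1.9
```

```bash
cat > gap.py <<'E'
import sys
from plant import r
from h import *
# jaw/fence faces + block in the scene view: bright-bluish mask, face bottoms via depth
ex=np.array([.139,.990]);ey=np.array([-.990,.139]);O=np.array([.5725,-.1565])
p,d=r.capture("scene");c=r.get_calibration("scene");W=cloud(c,d)
q=W[...,:2]-O;a=q@ex*1000;b=q@ey*1000
al=(p.min(2)>120)&(p[...,2].astype(int)-p[...,0]>4)
m=(W[...,2]>.036)&(W[...,2]<.046)&(abs(b)<36)&al
j=m&(a>-60)&(a<10);f=m&(a>60)&(a<100)
print("jaw top x",np.round(np.percentile(a[j],[5,50,95]),1),j.sum(),"fence",np.round(np.percentile(a[f],[5,50,95]),1),f.sum())
k=(W[...,2]>.030)&(W[...,2]<.042)&(abs(b)<32)&(a>-50)&(a<75)&~al&(p.min(2)>100)
print("block x",np.round(np.percentile(a[k],[2,50,98]),1),k.sum())
cv2.imwrite(sys.argv[1],cv2.resize(p[190:255,165:275,::-1],None,fx=7,fy=7,interpolation=cv2.INTER_CUBIC))
E
python3 gap.py pics/g5.png; python3 go.py .5569 -.264 .057 82
```

```text
jaw top x [-34.9 -27.9 -21. ] 85 fence [73.4 82.3 91.1] 117
block x [-33.8  20.9  61.4] 388
t 13.1 pos [ 0.5602 -0.2447  0.0567] rot [1.80e+02 1.00e-01 8.17e+01] F [-1.9 -0.8  5.1] w 0.00032797811415478224 gf 2.4818967282772064
shift mm [-19.6  -0.5  -0.3] turn [ 0.   0.1 -0.3] q [ 0.21  0.68  0.27  1.75 -0.25  0.74  0.46]
```

drive_tool(targets=[[[0,0,-0.003,0,0,0,0],[0,0,-0.004,0,0,0,0],[-0.005,0,0,0,0,0,0],[-0.01,0,0,0,0,0,0],[-0.005,-0.0005,0,0,0,0,0],[0,0,0.002,0,0,0,0],[0,0,0.002,0,0,0,0],[0,0,0.001,0,0,0,0],[0,0,0.001,0,0,0,0],[0,0,0,0,0,0,0]]])

```text
t: 14.1
ee_pos: [0.5569, -0.2634, 0.0571]
tcp_rot: [-3.141, -0.0, 1.426]
force: [-1.0, 1.1, 2.9]
gripper_width: 0.003
grip_force: 1.0
```

drive_tool(targets=[[[0,0,0.0005,0,0,0,0],[0,0,0,0,0,0,0]]])

```text
t: 14.3
ee_pos: [0.5569, -0.2634, 0.057]
tcp_rot: [3.141, -0.0, 1.426]
force: [-2.2, 1.1, 4.9]
gripper_width: 0.002
grip_force: 2.9
```

drive_tool(targets=[[[0.001,0,0.0004,0,0,0,0],[0.002,0,0,0,0,0,0],[0.002,0,0,0,0,0,0],[0.002,0,0,0,0,0,0],[0.002,0,0,0,0,0,0]]])

```text
t: 14.8
ee_pos: [0.5579, -0.2565, 0.057]
tcp_rot: [3.141, 0.002, 1.425]
force: [-3.1, -2.1, 7.9]
gripper_width: -0.003
grip_force: 3.6
```

drive_tool(targets=[[[0.002,0,0.0001,0,0,0,0],[0.002,0,0,0,0,0,0],[0.002,0,0.0001,0,0,0,0],[0.002,0,0,0,0,0,0],[0.002,0,0,0,0,0,0]]])

```text
t: 15.3
ee_pos: [0.5594, -0.2466, 0.0569]
tcp_rot: [3.141, 0.002, 1.425]
force: [-2.9, -2.3, 6.7]
gripper_width: 0.005
grip_force: 3.2
```

```bash
python3 gap.py pics/g6.png
```

```text
jaw top x [-29.5 -20.3 -13.3] 95 fence [73.3 81.8 90.5] 119
block x [-39.7  26.1  65.9] 379
```

drive_tool(targets=[[[0,0,-0.003,0,0,0,0],[0,0,-0.004,0,0,0,0],[-0.005,0,0,0,0,0,0],[-0.01,0,0,0,0,0,0],[-0.004,0.0005,0,0,0,0,0],[0,0,0.002,0,0,0,0],[0,0,0.002,0,0,0,0],[0,0,0.001,0,0,0,0],[0,0,0.001,0,0,0,0],[0,0,0,0,0,0,0]]])

```text
t: 16.35
ee_pos: [0.5573, -0.2635, 0.0571]
tcp_rot: [-3.141, -0.0, 1.426]
force: [-0.3, 1.0, 3.0]
gripper_width: 0.0
grip_force: 1.3
```

drive_tool(targets=[[[0,0,0.0005,0,0,0,0],[0,0,0,0,0,0,0]]])

```text
t: 16.55
ee_pos: [0.5574, -0.2635, 0.057]
tcp_rot: [3.141, -0.0, 1.426]
force: [-1.6, 1.9, 7.2]
gripper_width: -0.001
grip_force: 3.3
```

drive_tool(targets=[[[0.001,0,0.0002,0,0,0,0],[0.002,0,0,0,0,0,0],[0.002,0,0,0,0,0,0],[0.002,0,0,0,0,0,0]]])

```text
t: 16.95
ee_pos: [0.5581, -0.2585, 0.057]
tcp_rot: [3.141, 0.002, 1.425]
force: [-3.1, -2.0, 7.3]
gripper_width: 0.001
grip_force: 3.4
```

drive_tool(targets=[[[0.002,0,0.0001,0,0,0,0],[0.002,0,0,0,0,0,0],[0.002,0,0.0001,0,0,0,0]]])

```text
t: 17.25
ee_pos: [0.559, -0.2532, 0.057]
tcp_rot: [3.14, 0.003, 1.425]
force: [-2.7, -5.0, 6.9]
gripper_width: -0.001
grip_force: 3.4
```

drive_tool(targets=[[[0.002,0,0.0001,0,0,0,0],[0.002,0,0,0,0,0,0],[0.002,0,0.0001,0,0,0,0]]])

```text
t: 17.55
ee_pos: [0.5606, -0.2476, 0.0569]
tcp_rot: [3.139, 0.003, 1.425]
force: [-0.4, -4.5, 5.4]
gripper_width: -0.0
grip_force: 2.9
```

```bash
python3 gap.py pics/g7.png
```

```text
jaw top x [-25.  -16.5  -8.9] 96 fence [72.9 83.1 90.6] 116
block x [-25.6  28.5  66.1] 352
```

View pics/g7.png

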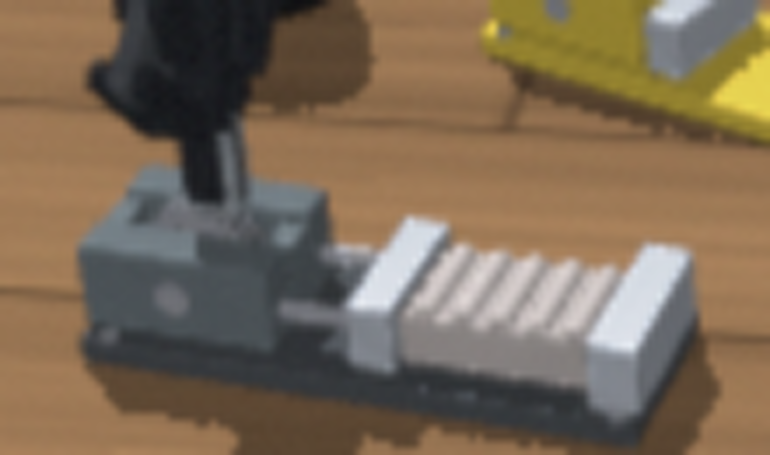

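The block is now clamped between jaw (395,320) and fence (600,360) with no gap. The drag force rose from 2 N to 5 N and the finger slipped, so the wheel has stopped. One short confirming stroke, then off.

drive_tool(targets=[[[0,0,-0.003,0,0,0,0],[0,0,-0.004,0,0,0,0],[-0.005,0,0,0,0,0,0],[-0.01,0,0,0,0,0,0],[-0.004,-0.0005,0,0,0,0,0],[0,0,0.002,0,0,0,0],[0,0,0.002,0,0,0,0],[0,0,0.001,0,0,0,0],[0,0,0.001,0,0,0,0],[0,0,0,0,0,0,0]]])

```text
t: 18.6
ee_pos: [0.5568, -0.2635, 0.0571]
tcp_rot: [-3.141, -0.0, 1.426]
force: [-1.1, 0.8, 3.2]
gripper_width: -0.0
grip_force: 1.6
```

drive_tool(targets=[[[0,0,0.0005,0,0,0,0],[0,0,0,0,0,0,0]]])

```text
t: 18.8
ee_pos: [0.5569, -0.2635, 0.0569]
tcp_rot: [3.141, -0.0, 1.426]
force: [-2.7, 1.4, 7.4]
gripper_width: -0.004
grip_force: 3.6
```

drive_tool(targets=[[[0.001,0,0.0002,0,0,0,0],[0.002,0,0,0,0,0,0],[0.002,0,0,0,0,0,0],[0.002,0,0,0,0,0,0],[0.002,0,0,0,0,0,0]]])

```text
t: 19.3
ee_pos: [0.5586, -0.257, 0.0571]
tcp_rot: [3.139, 0.003, 1.425]
force: [-0.4, -5.1, 4.7]
gripper_width: -0.004
grip_force: 2.5
```

It slips at once at 5 N, so the block is tight. I retreat straight up.

drive_tool(targets=[[[0,0,-0.003,0,0,0,0],[0,0,-0.01,0,0,0,0],[0,0,-0.03,0,0,0,0],[0,0,-0.04,0,0,0,0],[0,0,-0.04,0,0,0,0],[0,0,-0.03,0,0,0,0.3],[0,0,0,0,0,0,0.5],[0,0,0,0,0,0,0.5],[0,0,0,0,0,0,0.5]]])

```text
t: 20.2
ee_pos: [0.5576, -0.2543, 0.2082]
tcp_rot: [-3.14, -0.001, 1.426]
force: [-0.3, -0.3, -1.0]
gripper_width: 0.501
grip_force: 0.0
```

```bash
python3 gap.py pics/g8.png
```

```text
jaw top x [-25.4 -16.4  -8.5] 94 fence [72.8 82.  90.5] 113
block x [-25.6  28.6  66.3] 350
```

View pics/g8.png

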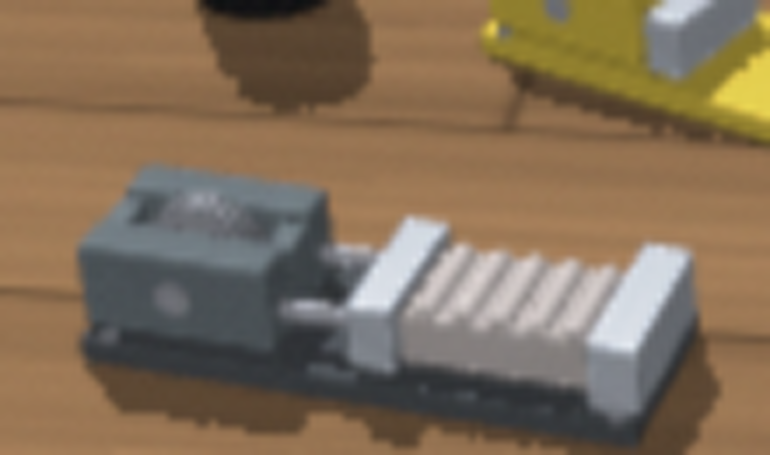

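The block is held square between jaw (400,300) and fence (640,330), and the arm is clear. I hand the job in.

```bash
python3 -c "
from plant import r
print(r.close_job())"
```

```text
the job is handed in; nothing more can be done
None
```

The ribbed block lies ribs up in the dark vice, clamped snug and square against the fence by the thumbwheel alone; the arm is clear and the job was handed in at about 20 s.

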